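# Open the wing-handled drip cock on a gem cutter's water manifold

## Task

The rinse water on the gem cutter's bench is only trickling. On the water manifold, find the valve with the straight wing handle and turn it clockwise (seen from above) until the wing points straight along its spout, square to the manifold, which is fully open. Do not brush against or turn the other valves packed around it or bump the manifold, and let go when done.

Things in the scene. Friction and masses are not known exactly. Their poses are not given: they have to be found in the camera images.
- wing_grip (a point): Black plastic bar handle, the only straight wing: 48 mm long, 14 thick, 40 high, on a 40 mm steel hub. Point on its vertical axis, 14 mm below the bar's top, 26 mm above the hub, 106 above the table. Site y lies along the bar, z up. Starts 52 to 73 degrees short of open; turns clockwise from above; stays where left (0.06 N m friction). No stop at open (stop 36 degrees beyond), a stop at shut.
- manifold: Fixed aluminium bar, 60 mm (x) by 420 (y), 50 high; drip trough 110 mm deep along its front. Origin under its centre, on the table; all brass spouts point to its -x. On it a row of five valves along y, 74 mm apart: small 30 mm black caps at both ends (100 mm over the table, part of this body); between them wing, round and cross valve in any order. Wing open = bar along this x.
- round_valve: Neighbour to leave alone: brass valve with a knurled round black knob, 45 mm diameter, top 110 mm above the table. Origin on its axis at the manifold's top face, 50 mm above the table; z up. Turns easily.
- cross_valve: Neighbour to leave alone: brass valve with a four-armed cross handle, black arms on a steel hub, 44 mm across, top 110 mm above the table. Origin on its axis at the manifold's top face, 50 mm above the table; z up. Turns easily.

How it is judged (in metres and radians):
At the end, for the whole second after the job is handed in: The wing handle lies along its spout, square to the manifold, within 0.2 rad (11 degrees), and stays there (angle between the y axis of wing_grip and the x axis of manifold, either way round below 0.2 rad); the robot touches nothing.
It fails at once if the round valve is brushed (more than 1 N) (contact force between round_valve and anything else above 1 N).
It fails at once if the cross valve is brushed (more than 1 N) (contact force between cross_valve and anything else above 1 N).
It fails at once if the manifold or one of its end cap valves is bumped (more than 1 N) (contact force between manifold and the fingers above 1 N or contact force between manifold and the arm above 1 N).
It also fails if it takes over 38 s, if anything falls off the work surface, if the arm or the gripper's body presses on something with over 40 N, if the wrist force passes 120 N, or if a joint passes its speed limit or range.

## Robot

A 7-joint arm with a two-finger parallel gripper is mounted at the origin on the work surface. World frame = base frame: x ahead of the robot, y to its left, z up, the work surface at z = 0. Lengths are in mm, angles in rad, forces in N, time in s.
With the tool pointing down it reaches from about 400 to 875 mm from the base axis. Payload 4.4 kg.
Tool frame: the origin (TCP) lies at the very end of the fingers, on their centre line; the grasp point (between the pads) lies 19 mm behind it; z points along the fingers, x is the direction in which the jaws open and shut, and the axes are right-handed (so a half turn about z gives the same grasp; the last joint's range is limited). The gripper opens to 85 mm and grips with 20 to 120 N. Pads are 22 mm wide; open, the fingers measure 114 mm over their backs; the gripper's body (76 mm by 85 mm) begins 54 mm behind the grasp point. The pads swing forward as they close: fully open they stand 13 mm farther back than shut.
Start: joints at [-1.409, 0.628, 0.038, 1.517, -0.027, 0.996, -0.02], TCP at [146.766, 633.228, 196.813] pointing down, gripper open.
Joint ranges: [-3.06, 3.06], [-0.37, 2.12], [-1.25, 1.32], [0.18, 2.47], [-1.1, 4.24], [0.23, 1.98], [-2.94, 2.94]. Speed limits (rad/s): [2.57, 2.57, 3.14, 3.14, 3.14, 3.14, 3.14].

## Interface

Orientations are given as [roll, pitch, yaw] about the fixed x, y, z axes, in that order (R = Rz(yaw) Ry(pitch) Rx(roll)).
In Python, from cell import * gives the robot as it stands. The module is installed in compiled form; this text tells all that it offers.
- The arm moves only by the tool play_rows, never from a script. Its argument "targets" is a list of rows, each an object with "slide": the shift along the tool's x, y, z in mm, a list of three; "turn": the turn, a rotation vector about the tool's x, y, z in degrees, a list of three; "hand": the finger opening in mm, from 0 to 85.4. A call has 1 to 5 rows; each row shifts and turns the commanded pose from where the row before left it, along the tool's axes as they then stand; what a row does not reach is not made up. A row lasts 1/8 s, in which the tool goes at most 62.5 mm and 10.7 degrees, less where a joint would pass 70% of its speed; a pose out of reach is approached as far as the arm can. A call is refused whole if a number of a shift passes 62.5 or a number of a turn 10.7, either way. A call with a gripper value outside its range is refused whole. The fingers move at their own pace and stop on an object; the grip force is fixed at half the most. Time passes only in rows, so rows that do not move let the fingers close. It gives the time, the measured TCP pose, the force and the opening at its end, in the units of the state.
- read_state(): the state, without advancing time (a new reading comes with each control period).
- get_image(name): name is "scene" or "top" or "wrist"; returns (picture, depth): 400x640x3 uint8, blue, green, red; 400x640 float32, mm along the optical axis (not along the pixel's ray), 0 where there is no reading.
- calibration(name): a dict with "K" (3x3 intrinsics, pixels), "R" (3x3) and "t" (3): a world point X has camera coordinates R X + t. Camera axes: x right, y down, z forward; pixel columns grow to the right and rows downward; lengths in mm; the calibration is good to about 2 mm. A picture is of the moment at which its call begins: read the wrist's pose just before it. calibration takes no time and is no camera call; for the wrist camera it gives the pose at the moment of the call.
- finish_job(): hands the job in, once; it reports no verdict.
The state is a dict: "clock": time; "qpos": joint angles; "qd": joint speeds; "tau": joint torques, N m; "eef_pos": TCP position; "tool_rot": TCP orientation; "force": force on the tool from outside, world axes, zero at the start; "torque": the same for the moment, N m; "width": finger opening in mm.
Only numpy, scipy, OpenCV 4.12 (cv2) and the standard library are available. Lean on these libraries where they do the work, as an engineer would, in place of code of your own. Each camera call takes 0.05 s, during which the arm holds its last target.

## Working session

There is one attempt and no reset: what is moved stays moved. The work goes in short steps, Python scripts to look and compute and a tool call to move; the robot and the scene stay as the last step left them, time stands still between calls to the robot, and variables do not carry over. Pictures are saved under pics/ and viewed, and the job is handed in when it is done.

Besides the shell and the picture viewer there is one more tool, called as name(argument=value, ...) on one line, values as JSON. play_rows: Moves the arm, as the interface text tells. Its arguments: {"type":"object","properties":{"targets":{"type":"array"}},"required":["targets"]}

```bash
mkdir -p pics
python3 - <<'E'
from cell import *
import cv2,numpy as np
s=read_state();print(s)
for n in("scene","top"):
    p,d=get_image(n);c=calibration(n)
    cv2.imwrite(f"pics/{n}0.png",p);np.savez(f"pics/{n}0.npz",p=p,d=d,**c);print(n,c)
E
```

```text
{'clock': 0.0, 'qpos': array([-1.40881577,  0.62935243,  0.03843702,  1.51835251, -0.02700385,
        0.99633736, -0.01998794]), 'qd': array([-1.03843580e-03, -6.62676245e-04, -6.66549014e-04,  1.69432135e-03,
       -2.22928491e-03,  6.81853499e-05,  1.97355321e-04]), 'tau': array([-2.35495845e-04, -5.63413489e+01,  1.22679580e+00, -1.93438286e+01,
        1.11790595e-02,  1.04633532e-02, -1.12299682e-05]), 'eef_pos': array([146.59128802, 632.53802256, 195.88995477]), 'tool_rot': array([3.14157299e+00, 1.93172755e-03, 1.34303006e+00]), 'force': array([ 0.6847348 , -0.46651614, -0.79901978]), 'torque': array([ 0.02723738, -0.05505996,  0.00348698]), 'width': 85.20271789021139}
scene {'K': array([[449.33787186,   0.        , 315.00438505],
       [  0.        , 449.33787186, 201.67605437],
       [  0.        ,   0.        ,   1.        ]]), 'R': array([[ 0.29582842,  0.95517079,  0.01158942],
       [ 0.64202734, -0.18983119, -0.74280887],
       [-0.7073093 ,  0.2271847 , -0.66940322]]), 't': array([-191.92219508, -281.84305611, 1108.49829521])}
top {'K': array([[366.81545279,   0.        , 315.55070303],
       [  0.        , 366.81545279, 200.37262519],
       [  0.        ,   0.        ,   1.        ]]), 'R': array([[-0.1444401 , -0.98950996,  0.00266453],
       [-0.96530834,  0.14031439, -0.22020826],
       [ 0.2175244 , -0.034379  , -0.97544924]]), 't': array([ 82.00259908, 588.32870008, 636.94218089])}
```

View pics/scene0.png

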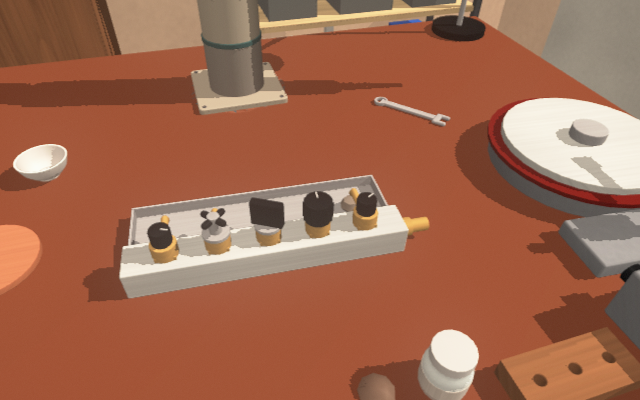

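View pics/top0.png

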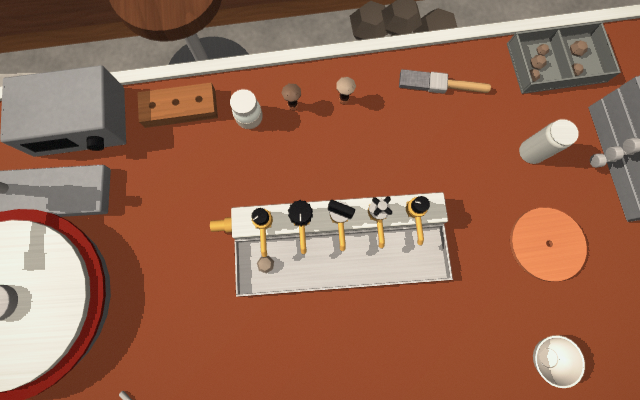

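The wing is the middle valve: at about (268,212) in the scene view and (341,209) in the top view. The cross and round valves are on either side of it. Next I measure its axis and angle.

```bash
cat > h.py <<'E'
import numpy as np,cv2
def ray(c,uv,z):
    K,R,t=c['K'],c['R'],c['t'];o=-R.T@t
    uv=np.atleast_2d(uv).astype(float)
    d=np.c_[uv,np.ones(len(uv))]@np.linalg.inv(K).T@R
    return o+d*((z-o[2])/d[:,2])[:,None]
def cloud(c,d):
    v,u=np.indices(d.shape);P=np.stack([u,v,np.ones_like(u)],-1)@np.linalg.inv(c['K']).T*d[...,None]
    return (P-c['t'])@c['R']
E
python3 - <<'E'
from h import *
for n,box in(("top",(180,250,230,460)),("scene",(170,300,110,440))):
    f=np.load(f"pics/{n}0.npz");p,d=f['p'],f['d'];X=cloud(f,d)
    a,b,c0,c1=box
    crop=p[a:b,c0:c1];cv2.imwrite(f"pics/{n}crop.png",cv2.resize(crop,None,fx=2.4 if n=='scene' else 3.4,fy=2.4 if n=='scene' else 3.4,interpolation=cv2.INTER_CUBIC))
    m=((X[...,2]>112)&(X[...,2]<128)&(d>0)); m[:a]=0;m[b:]=0;m[:,:c0]=0;m[:,c1:]=0
    print(n,'wingtop pts',m.sum(),X[m].mean(0),np.ptp(X[m],0))
    q=X[m][:,:2].astype(np.float32);print(cv2.minAreaRect(q))
    dark=(p.max(2)<75).astype(np.uint8);dark[:a]=0;dark[b:]=0;dark[:,:c0]=0;dark[:,c1:]=0
    k,l,s,cen=cv2.connectedComponentsWithStats(dark)
    for i in range(1,k):
        if s[i,4]>40: 
            print(s[i],cen[i].round(1),np.median(X[l==i],0).round(1),X[l==i][:,2].max().round(1))
    # manifold top
    m=(abs(X[...,2]-50)<5)&(p.min(2)>130)&(d>0);m[:a]=0;m[b:]=0;m[:,:c0-20]=0;m[:,c1+20:]=0
    print('man',m.sum(),cv2.minAreaRect(X[m][:,:2].astype(np.float32)),np.median(X[m],0))
E
```

```text
top wingtop pts 227 [562.97035213 -42.25929854 118.87280252] [ 31.57428454 110.24532434  11.21088565]
((565.4436645507812, -11.40863037109375), (110.94281005859375, 29.143789291381836), 85.84851837158203)
[411 196  19  17 219] [420.2 204.6] [ 551.2 -190.3   99.1] 750.6
[288 200  25  26 459] [300.1 212.5] [566.4  27.6 109.2] 750.6
[328 200  27  19 292] [340.8 208.8] [561.6 -43.6 118.8] 750.6
[252 208  17  17 206] [260.3 216.1] [572.4 100.2  99.2] 750.6
man 3985 ((543.4002075195312, -43.2105712890625), (419.55364990234375, 101.1905746459961), 85.8448257446289) [560.03874369 -26.20236016  49.5760611 ]
scene wingtop pts 344 [567.52433789 -46.19371508 118.04345467] [34.13898116 44.69702012  9.4896891 ]
((564.6838989257812, -45.563629150390625), (47.658180236816406, 16.127790451049805), 59.10404586791992)
[303 192  30  35 852] [317.5 209.3] [582.8  23.3 105.6] 112.0
[357 193  20  23 362] [365.8 204.4] [583.4  96.9  96.4] 534.9
[250 198  34  31 808] [266.5 212.7] [570.  -47.4 106. ] 121.6
[148 223  24  26 442] [159.3 236. ] [ 564.4 -193.7   96.7] 534.9
man 5976 ((549.5814819335938, -44.48548889160156), (418.394775390625, 93.97089385986328), 85.84049987792969) [575.23891806 -73.61723819  49.77935364]
```

```bash
ls -la pics
```

```text
total 4604
drwxr-xr-x 2 agent agent    4096 Dec  6 07:09 .
drwxr-xr-x 3 agent agent    4096 Dec  6 07:09 ..
-rw-r--r-- 1 agent agent 1793360 Dec  6 07:08 scene0.npz
-rw-r--r-- 1 agent agent  305316 Dec  6 07:08 scene0.png
-rw-r--r-- 1 agent agent  246482 Dec  6 07:09 scenecrop.png
-rw-r--r-- 1 agent agent 1793360 Dec  6 07:08 top0.npz
-rw-r--r-- 1 agent agent  332715 Dec  6 07:08 top0.png
-rw-r--r-- 1 agent agent  221763 Dec  6 07:09 topcrop.png
```

View pics/topcrop.png

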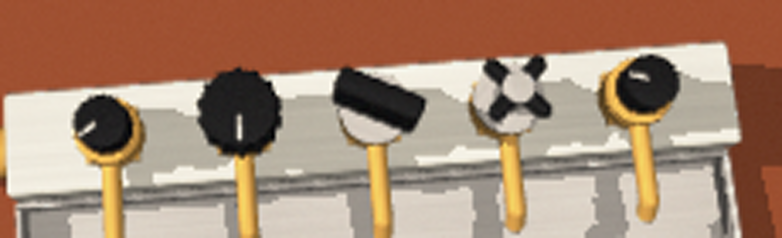

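View pics/scenecrop.png

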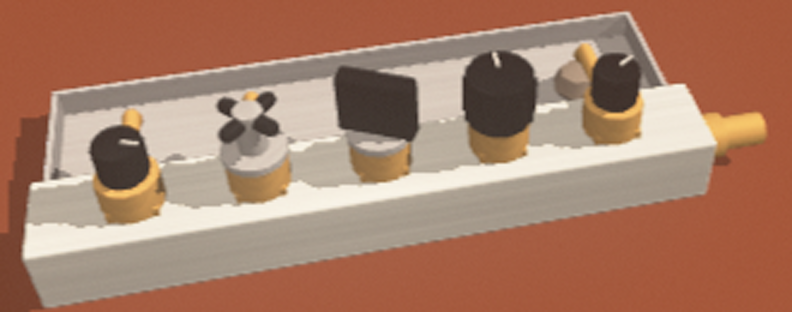

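Run:
```python
from h import *
for n,u0,u1,v0,v1 in(("top",322,362,192,225),("scene",245,290,190,236)):
    f=np.load(f"pics/{n}0.npz");p,d=f['p'],f['d'];X=cloud(f,d)
    m=np.zeros(d.shape,bool);m[v0:v1,u0:u1]=1
    for lo in(114,117):
        mm=m&(X[...,2]>lo)&(X[...,2]<125);r=cv2.minAreaRect(X[mm][:,:2].astype(np.float32));P=X[mm][:,:2]
        w,V=np.linalg.eigh(np.cov(P.T));a=np.degrees(np.arctan2(V[1,1],V[0,1]))%180
        print(n,lo,mm.sum(),r,'pca',a,P.mean(0),X[mm][:,2].mean())
    # dark contour top cast at 120
for n in["top"]:
    f=np.load("pics/top0.npz");X=cloud(f,f['d'])
    # manifold long edges & ends at z~50 white
    m=(abs(X[...,2]-50)<4)&(f['d']>0);
    k,l,s,c=cv2.connectedComponentsWithStats(m.astype(np.uint8));i=1+s[1:,4].argmax()
    print(s[i],cv2.minAreaRect(X[l==i][:,:2].astype(np.float32)))
    # caps, knobs tops
    for nm,(u,v),z in(("cap",(260,216),99),("round",(300,212),109),("cross",(380,208),109),("cap",(420,205),99)):
        q=np.zeros_like(m);q[v-16:v+16,u-16:u+16]=1;q&=(X[...,2]>z-4)&(X[...,2]<z+5)
        print(nm,q.sum(),((X[q].max(0)+X[q].min(0))/2).round(1),np.ptp(X[q],0).round(1))
```

```text
top 114 215 ((563.5406494140625, -44.81550216674805), (47.52947998046875, 14.265942573547363), 58.84716033935547) pca 59.27767119377211 [563.03110165 -44.75254333] 119.21412568874668
top 117 201 ((563.6180419921875, -44.83696746826172), (47.57294464111328, 14.09680461883545), 59.56831359863281) pca 59.737274734188816 [563.21617801 -44.87901762] 119.43958809580283
scene 114 310 ((564.672607421875, -45.582481384277344), (47.61424255371094, 16.127790451049805), 59.10404586791992) pca 59.15024200147205 [567.22703714 -45.95214785] 118.59575610006515
scene 117 256 ((564.74560546875, -45.54949188232422), (47.609806060791016, 15.83866024017334), 58.210365295410156) pca 59.741437451998515 [566.19390443 -46.11957457] 119.2865219320349
[   0  209  104  191 3526] ((494.8727111816406, 506.0456237792969), (346.5863037109375, 189.06956481933594), 2.363004207611084)
cap 210 [573.7 102.7  98.8] [28.6 29.5  7.6]
round 419 [567.7  29.4 109. ] [43.3 41.9  7.7]
cross 209 [ 558.3 -118.7  108.6] [34.3 33.7  6.7]
cap 204 [ 553.4 -192.2   99.2] [28.9 29.6  8. ]
```

Run:
```python
from h import *
P=[]
for n in("top","scene"):
    f=np.load(f"pics/{n}0.npz");d=f['d'];X=cloud(f,d)[d>0];P.append(X)
P=np.vstack(P);a=np.array([147,633.]);b=np.array([563.5,-45.])
u=(b-a)/np.linalg.norm(b-a);r=P[:,:2]-a;s=r@u;e=abs(r@[-u[1],u[0]])
for k in range(0,900,50):
    m=(s>=k)&(s<k+50)&(e<120)&(P[:,2]<500)
    print(k,m.sum(),P[m][:,2].max().round() if m.any() else None)
```

```text
0 805 2.0
50 771 3.0
100 873 49.0
150 1810 62.0
200 2819 63.0
250 3744 60.0
300 4026 50.0
350 4689 3.0
400 5136 4.0
450 5202 4.0
500 5097 26.0
550 4698 28.0
600 4557 69.0
650 5614 103.0
700 6064 113.0
750 7179 123.0
800 7543 122.0
850 8462 112.0
```

play_rows(targets=[{"slide": [0, 0, -20], "turn": [0, 0, 9.8], "hand": 45}, {"slide": [0, 0, -20], "turn": [0, 0, 9.8], "hand": 45}, {"slide": [0, 0, -20], "turn": [0, 0, 9.8], "hand": 45}, {"slide": [0, 0, -20], "turn": [0, 0, 9.8], "hand": 45}, {"slide": [0, 0, 0], "turn": [0, 0, 9.8], "hand": 45}])

```text
clock: 0.72
eef_pos: [147.0, 634.0, 278.3]
tool_rot: [-3.139, -0.002, 0.482]
force: [-0.6, -0.9, -0.2]
width: 44.8
```

play_rows(targets=[{"slide": [0, 0, 0], "turn": [0, 0, 9.8], "hand": 45}, {"slide": [0, 0, 0], "turn": [0, 0, 9.8], "hand": 45}, {"slide": [0, 0, 0], "turn": [0, 0, 9.8], "hand": 45}, {"slide": [0, 0, 0], "turn": [0, 0, 9.8], "hand": 45}, {"slide": [0, 0, 0], "turn": [0, 0, 9.8], "hand": 45}])

```text
clock: 1.35
eef_pos: [146.5, 632.9, 276.2]
tool_rot: [3.14, -0.0, -0.373]
force: [0.8, 0.2, 0.3]
width: 45.0
```

play_rows(targets=[{"slide": [0, 0, 0], "turn": [0, 0, 9.8], "hand": 45}, {"slide": [0, 0, 0], "turn": [0, 0, 0], "hand": 45}])

```text
clock: 1.6
eef_pos: [146.5, 633.0, 276.2]
tool_rot: [3.141, -0.001, -0.536]
force: [-0.6, -0.6, -0.3]
width: 45.1
```

```bash
cat > go.py <<'E'
from cell import *
import numpy as np,sys
from scipy.spatial.transform import Rotation as Ro
s=read_state();R=Ro.from_euler('xyz',s['tool_rot']).as_matrix()
T=np.array(eval(sys.argv[1]))
print(s['clock'],s['eef_pos'].round(1),np.degrees(s['tool_rot']).round(1),s['qpos'].round(2),s['force'].round(1),s['width'])
print('delta tool',(R.T@(T-s['eef_pos'])).round(1))
E
python3 go.py "[563.6,-44.8,277]"
```

```text
1.6 [146.5 633.  276.2] [179.9  -0.  -30.7] [-1.69  0.61  0.55  1.42 -0.33  1.2  -1.64] [-0.6 -0.6 -0.3] 45.05745085708662
delta tool [7.050e+02 3.693e+02 1.000e-01]
```

play_rows(targets=[{"slide": [47, 24.6, 0], "turn": [0, 0, 0], "hand": 45}, {"slide": [47, 24.6, 0], "turn": [0, 0, 0], "hand": 45}, {"slide": [47, 24.6, 0], "turn": [0, 0, 0], "hand": 45}, {"slide": [47, 24.6, 0], "turn": [0, 0, 0], "hand": 45}, {"slide": [47, 24.6, 0], "turn": [0, 0, 0], "hand": 45}])

```text
clock: 2.22
eef_pos: [286.1, 405.5, 276.9]
tool_rot: [-3.141, -0.0, -0.534]
force: [1.3, 0.5, -0.4]
width: 45.1
```

play_rows(targets=[{"slide": [47, 24.6, 0], "turn": [0, 0, 0], "hand": 45}, {"slide": [47, 24.6, 0], "turn": [0, 0, 0], "hand": 45}, {"slide": [47, 24.6, 0], "turn": [0, 0, 0], "hand": 45}, {"slide": [47, 24.6, 0], "turn": [0, 0, 0], "hand": 45}, {"slide": [47, 24.6, 0], "turn": [0, 0, 0], "hand": 45}])

```text
clock: 2.85
eef_pos: [424.8, 179.6, 277.0]
tool_rot: [-3.141, -0.0, -0.534]
force: [0.7, 0.3, -0.1]
width: 45.0
```

play_rows(targets=[{"slide": [47, 24.6, 0], "turn": [0, 0, 0], "hand": 45}, {"slide": [47, 24.6, 0], "turn": [0, 0, 0], "hand": 45}, {"slide": [47, 24.6, 0], "turn": [0, 0, 0], "hand": 45}, {"slide": [47, 24.6, 0], "turn": [0, 0, 0], "hand": 45}, {"slide": [0, 0, 0], "turn": [0, 0, 0], "hand": 45}])

```text
clock: 3.48
eef_pos: [536.3, -5.3, 277.0]
tool_rot: [3.14, -0.003, -0.543]
force: [-0.2, 0.7, 0.9]
width: 44.9
```

```bash
python3 go.py "[563.6,-44.8,277]"
python3 - <<'E'
from cell import *
from h import *
c=calibration("wrist");p,d=get_image("wrist");np.savez("pics/w1.npz",p=p,d=d,**c);cv2.imwrite("pics/w1.png",p)
X=cloud(c,d);m=(X[...,2]>112)&(X[...,2]<126)&(d>0)&(np.hypot(X[...,0]-563,X[...,1]+45)<35)
if m.any(): print(m.sum(),cv2.minAreaRect(X[m][:,:2].astype(np.float32)),X[m].mean(0))
E
```

```text
3.475 [536.3  -5.3 277. ] [179.9  -0.2 -31.1] [-0.5   0.45  0.69  1.74 -0.31  1.07 -0.26] [-0.2  0.7  0.9] 44.93153985115275
delta tool [43.8 19.7  0.1]
676 ((564.5101928710938, -46.595890045166016), (47.21668243408203, 14.064611434936523), 59.51137924194336) [564.68963709 -45.35036661 120.10450671]
```

View pics/w1.png

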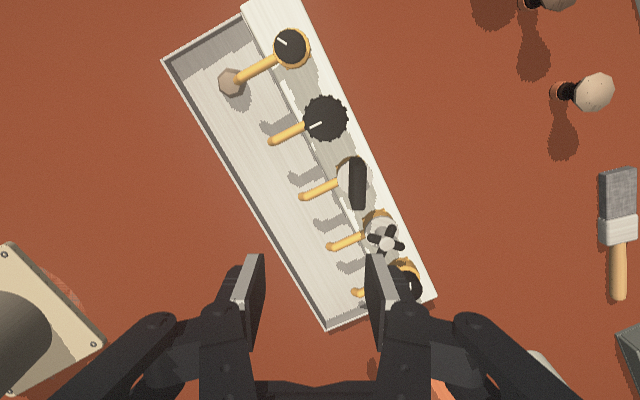

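The wrist view shows the wing bar at (357,185). The centre comes out near (564,-45.5), within 2 mm of the other two views. I move over it and descend in stages.

play_rows(targets=[{"slide": [44.4, 20, 0], "turn": [0, 0, 0], "hand": 45}, {"slide": [0, 0, 50], "turn": [0, 0, 0], "hand": 45}, {"slide": [0, 0, 50], "turn": [0, 0, 0], "hand": 45}, {"slide": [0, 0, 35], "turn": [0, 0, 0], "hand": 45}, {"slide": [0, 0, 0], "turn": [0, 0, 0], "hand": 45}])

```text
clock: 4.15
eef_pos: [560.3, -37.4, 139.5]
tool_rot: [3.14, 0.006, -0.535]
force: [-0.3, -0.8, 1.4]
width: 45.2
```

play_rows(targets=[{"slide": [0, 0, 0], "turn": [0, 0, 0], "hand": 45}])

```text
clock: 4.28
eef_pos: [563.7, -39.1, 143.1]
tool_rot: [-3.14, -0.001, -0.536]
force: [0.2, -0.1, 0.8]
width: 45.1
```

```bash
python3 go.py "[564.0,-45.3,87]"
python3 - <<'E'
from cell import *
from h import *
for n in("wrist","top"):
  c=calibration(n);p,d=get_image(n);cv2.imwrite(f"pics/{n}2.png",p)
  X=cloud(c,d);m=(X[...,2]>112)&(X[...,2]<126)&(d>0)&(np.hypot(X[...,0]-563,X[...,1]+45)<35)
  if m.any(): print(n,m.sum(),cv2.minAreaRect(X[m][:,:2].astype(np.float32)),X[m].mean(0))
E
```

```text
4.275 [563.7 -39.1 143.1] [-1.799e+02 -1.000e-01 -3.070e+01] [-0.34  0.64  0.57  1.83 -0.46  0.81 -0.07] [ 0.2 -0.1  0.8] 45.14577338452743
delta tool [ 3.3  5.3 56.1]
wrist 1641 ((564.3217163085938, -46.68730926513672), (47.63406753540039, 14.020893096923828), 59.97283172607422) [565.3216388  -44.99615051 120.22610742]
```

View pics/wrist2.png

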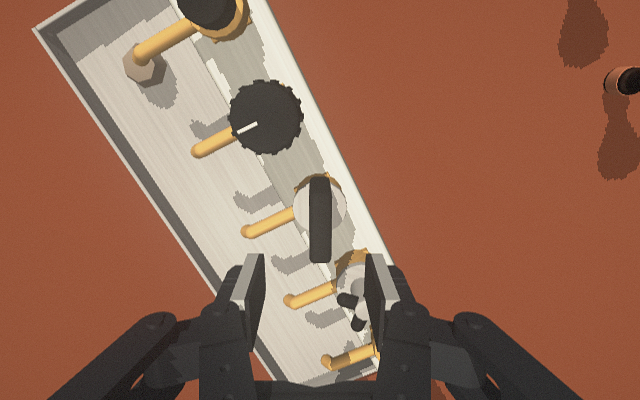

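play_rows(targets=[{"slide": [3.8, 5.5, 0], "turn": [0, 0, 0], "hand": 45}, {"slide": [0, 0, 10], "turn": [0, 0, 0], "hand": 45}, {"slide": [0, 0, 0], "turn": [0, 0, 0], "hand": 45}, {"slide": [0, 0, 0], "turn": [0, 0, 0], "hand": 45}])

```text
clock: 4.88
eef_pos: [563.2, -46.4, 131.6]
tool_rot: [3.141, 0.001, -0.538]
force: [0.3, 0.0, -0.7]
width: 45.1
```

```bash
python3 go.py "[564.2,-45.8,88]"
```

```text
4.875 [563.2 -46.4 131.6] [180.    0.  -30.9] [-0.32  0.65  0.56  1.84 -0.48  0.79 -0.05] [ 0.3  0.  -0.7] 45.11821395768324
delta tool [ 0.6 -1.1 43.6]
```

play_rows(targets=[{"slide": [0.6, -1, 11], "turn": [0, 0, 0], "hand": 45}, {"slide": [0, 0, 11], "turn": [0, 0, 0], "hand": 45}, {"slide": [0, 0, 11], "turn": [0, 0, 0], "hand": 45}, {"slide": [0, 0, 10], "turn": [0, 0, 0], "hand": 45}, {"slide": [0, 0, 0], "turn": [0, 0, 0], "hand": 45}])

```text
clock: 5.5
eef_pos: [563.6, -45.9, 87.8]
tool_rot: [3.141, 0.002, -0.539]
force: [-0.6, 0.7, 0.1]
width: 44.9
```

```bash
python3 go.py "[564.2,-45.8,88]"
python3 - <<'E'
from cell import *
import cv2
p,d=get_image("wrist");cv2.imwrite("pics/wrist3.png",p)
p,d=get_image("scene");cv2.imwrite("pics/scene3.png",cv2.resize(p[130:300,100:440],None,fx=2.3,fy=2.3))
E
```

```text
5.5 [563.6 -45.9  87.8] [ 1.799e+02  1.000e-01 -3.090e+01] [-0.29  0.71  0.52  1.87 -0.52  0.7  -0.01] [-0.6  0.7  0.1] 44.881576735641524
delta tool [ 0.4 -0.4 -0.2]
```

View pics/wrist3.png

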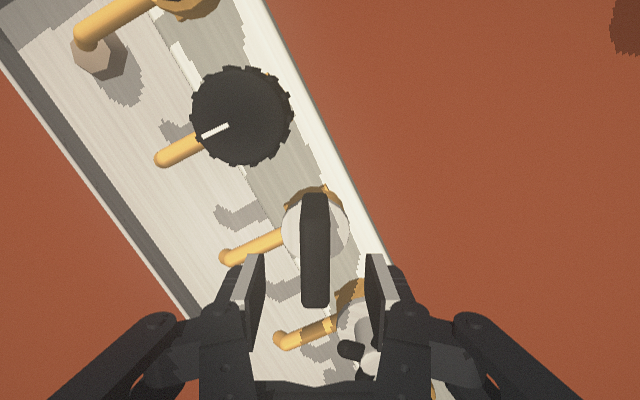

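View pics/scene3.png

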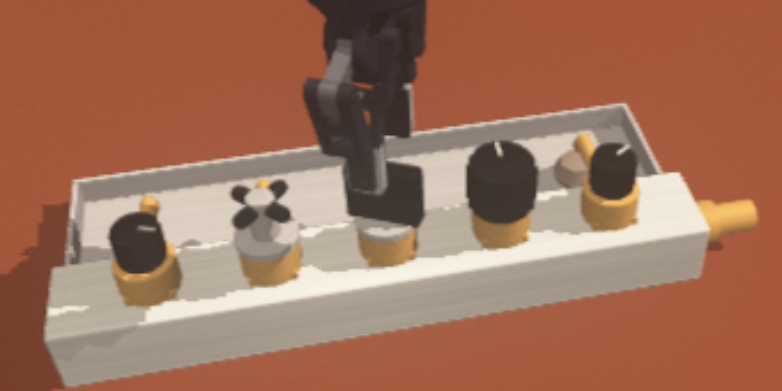

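The bar stands upright between the pads and centred. In the wrist view the bar is at u≈316, with the pads at 250 and 375. The neighbours are clear, so I close.

play_rows(targets=[{"slide": [0, 0, 0], "turn": [0, 0, 0], "hand": 25}, {"slide": [0, 0, 0], "turn": [0, 0, 0], "hand": 14}, {"slide": [0, 0, 0], "turn": [0, 0, 0], "hand": 8}, {"slide": [0, 0, 0], "turn": [0, 0, 0], "hand": 8}, {"slide": [0, 0, 0], "turn": [0, 0, 0], "hand": 8}])

```text
clock: 6.22
eef_pos: [564.3, -45.9, 88.8]
tool_rot: [-3.142, 0.0, -0.538]
force: [-1.0, -0.7, -0.2]
width: 7.9
```

```bash
python3 go.py "[564.2,-45.8,88]"
python3 - <<'E'
from cell import *
import cv2
p,d=get_image("wrist");cv2.imwrite("pics/wrist4.png",p)
E
```

```text
6.225 [564.3 -45.9  88.8] [-180.     0.   -30.8] [-0.29  0.71  0.52  1.87 -0.52  0.7  -0.01] [-1.  -0.7 -0.2] 7.8875480418566255
delta tool [-0.2 -0.   0.8]
```

View pics/wrist4.png

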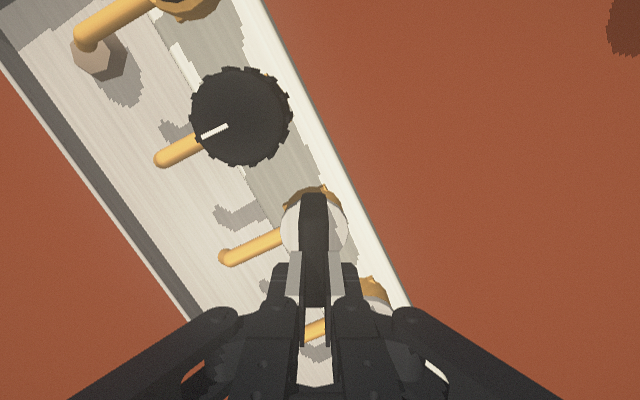

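The opening reads 7.9 mm, but the bar is 14 mm thick, so the pads may have missed it or slid off. I check this before turning anything.

Run:
```python
from cell import *
from h import *
from scipy.spatial.transform import Rotation as Ro
s=read_state();R=Ro.from_euler('xyz',s['tool_rot']).as_matrix();e=s['eef_pos'];print(s['width'],s['tau'].round(1))
c=calibration("wrist");p,d=get_image("wrist")
def pr(X):
    q=c['K']@(c['R']@X+c['t']);return (q[:2]/q[2]).round(0),q[2].round(0)
for z in(0,-19,-32): 
  for x in(-7,7):
    for y in(-11,0,11): print((x,y,z),*pr(e+R@[x,y,z]))
for zz in(80,106,120):
  a=np.radians(59.3);b=np.array([np.cos(a),np.sin(a)])
  for k in(-24,0,24): print('bar',zz,k,*pr(np.r_[np.array([564.2,-45.8])+k*b,zz]))
X=cloud(c,d)
Y=(X-e)@R
for (u,v) in((315,200),(315,225),(315,250),(315,275),(315,300),(297,265),(297,285),(335,265),(335,285),(280,268),(318,320)): print(u,v,p[v,u],X[v,u].round(0),'tool',Y[v,u].round(1))
cv2.imwrite("pics/w4c.png",cv2.resize(p[180:380,220:420],None,fx=3,fy=3,interpolation=cv2.INTER_CUBIC))
p,d=get_image("scene");cv2.imwrite("pics/s4.png",cv2.resize(p[150:270,180:360],None,fx=4,fy=4,interpolation=cv2.INTER_CUBIC))
p,d=get_image("top");cv2.imwrite("pics/t4.png",cv2.resize(p[150:270,260:420],None,fx=4,fy=4,interpolation=cv2.INTER_CUBIC))
```

```text
8.318797741440227 [ -0.  -50.8   7.8 -12.9   0.    0.   -0. ]
(-7, -11, 0) [300. 216.] 191.0
(-7, 0, 0) [300. 234.] 195.0
(-7, 11, 0) [300. 252.] 198.0
(7, -11, 0) [326. 216.] 191.0
(7, 0, 0) [325. 235.] 195.0
(7, 11, 0) [325. 252.] 198.0
(-7, -11, -19) [298. 230.] 173.0
(-7, 0, -19) [299. 250.] 177.0
(-7, 11, -19) [299. 270.] 180.0
(7, -11, -19) [327. 230.] 173.0
(7, 0, -19) [327. 250.] 177.0
(7, 11, -19) [326. 270.] 180.0
(-7, -11, -32) [297. 242.] 161.0
(-7, 0, -32) [298. 263.] 164.0
(-7, 11, -32) [298. 284.] 168.0
(7, -11, -32) [328. 242.] 161.0
(7, 0, -32) [328. 263.] 164.0
(7, 11, -32) [327. 284.] 168.0
bar 80 -24 [313. 265.] 211.0
bar 80 0 [313. 228.] 203.0
bar 80 24 [312. 188.] 195.0
bar 106 -24 [312. 290.] 186.0
bar 106 0 [312. 249.] 178.0
bar 106 24 [312. 204.] 171.0
bar 120 -24 [312. 306.] 173.0
bar 120 0 [312. 262.] 165.0
bar 120 24 [312. 214.] 157.0
315 200 [59 68 70] [577. -27.  97.] tool [  1.2 -22.9  -8.1]
315 225 [66 73 76] [575. -30. 121.] tool [  1.1 -19.4 -32.4]
315 250 [55 65 69] [569. -40. 122.] tool [  1.1  -7.2 -32.7]
315 275 [49 53 57] [562. -52. 121.] tool [  1.2   6.1 -32.3]
315 300 [48 53 58] [555. -63. 122.] tool [  1.2  19.5 -32.7]
297 265 [144 156 162] [564. -34. 140.] tool [ -6.2 -10.2 -51.7]
297 285 [144 156 162] [565. -35. 155.] tool [ -5.5 -10.  -66. ]
335 265 [146 158 163] [578. -42. 141.] tool [  9.1 -10.4 -52.1]
335 285 [142 156 159] [577. -41. 155.] tool [  8.3 -10.2 -66.4]
280 268 [67 69 74] [556. -34. 136.] tool [-13.6  -6.2 -47.2]
318 320 [ 98 140 175] [ 528. -113.   63.] tool [ 3.5 76.  25.6]
```

View pics/w4c.png

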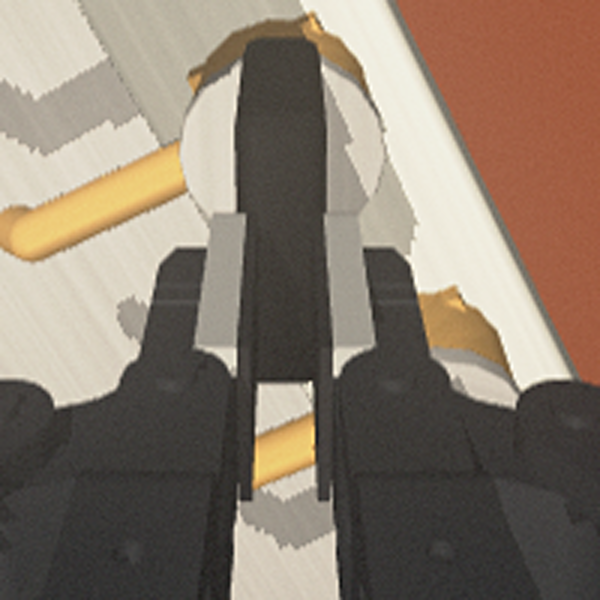

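View pics/s4.png

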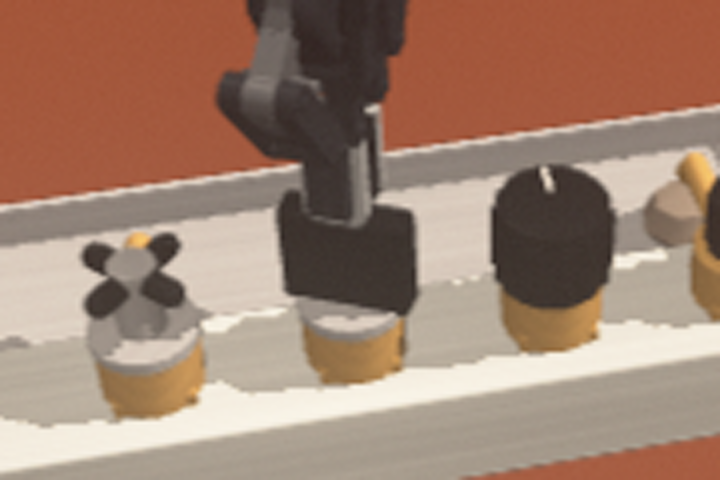

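The bar is held centrally: the wrist crop shows it filling the gap between the grey fingers. The lower opening reading probably comes from the fingers splaying, because they hold with their tips. The job needs little torque, so I start turning and watch the force.

play_rows(targets=[{"slide": [0, 0, 0], "turn": [0, 0, 5], "hand": 8}, {"slide": [0, 0, 0], "turn": [0, 0, 5], "hand": 8}, {"slide": [0, 0, 0], "turn": [0, 0, 5], "hand": 8}, {"slide": [0, 0, 0], "turn": [0, 0, 0], "hand": 8}])

```text
clock: 6.92
eef_pos: [564.3, -45.9, 88.7]
tool_rot: [3.141, -0.0, -0.799]
force: [-0.1, 0.1, 0.0]
width: 7.9
```

```bash
python3 go.py "[564.2,-45.8,88]"
python3 - <<'E'
from cell import *
import cv2
print(read_state()['torque'])
p,d=get_image("wrist");cv2.imwrite("pics/w5c.png",cv2.resize(p[130:380,200:440],None,fx=2.4,fy=2.4,interpolation=cv2.INTER_CUBIC))
E
```

```text
6.925 [564.3 -45.9  88.7] [180.   -0.  -45.8] [-0.33  0.73  0.59  1.87 -0.59  0.73 -0.21] [-0.1  0.1  0. ] 7.869642098970977
delta tool [-0.2  0.   0.7]
[0.05093065 0.01432583 0.03296172]
```

View pics/w5c.png

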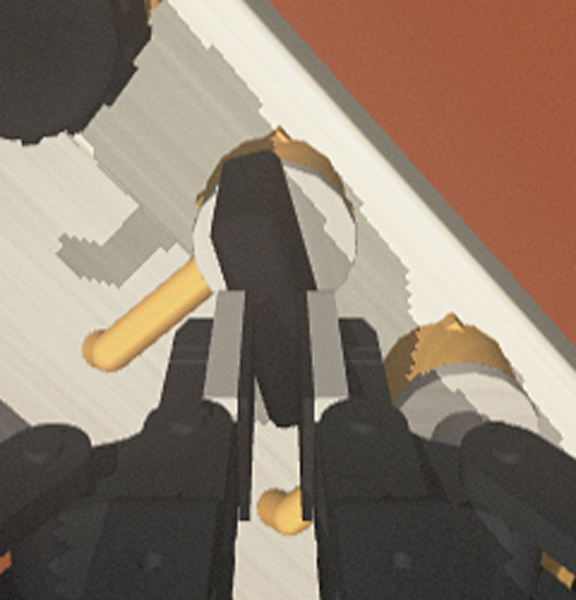

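The bar lags the jaws by about 10°, so at "8" the fingers had not gripped it. I close further.

play_rows(targets=[{"slide": [0, 0, 0], "turn": [0, 0, 0], "hand": 4}, {"slide": [0, 0, 0], "turn": [0, 0, 0], "hand": 0}, {"slide": [0, 0, 0], "turn": [0, 0, 0], "hand": 0}, {"slide": [0, 0, 0], "turn": [0, 0, 0], "hand": 0}, {"slide": [0, 0, 0], "turn": [0, 0, 0], "hand": 0}])

```text
clock: 7.6
eef_pos: [564.4, -45.9, 88.8]
tool_rot: [3.142, 0.0, -0.8]
force: [0.5, 0.9, -0.1]
width: -0.1
```

```bash
python3 go.py "[564.2,-45.8,88]"
python3 - <<'E'
from cell import *
import cv2
print(read_state()['torque'])
p,d=get_image("wrist");cv2.imwrite("pics/w6c.png",cv2.resize(p[130:380,200:440],None,fx=2.4,fy=2.4,interpolation=cv2.INTER_CUBIC))
p,d=get_image("scene");cv2.imwrite("pics/s6.png",cv2.resize(p[150:270,180:360],None,fx=4,fy=4,interpolation=cv2.INTER_CUBIC))
E
```

```text
7.6 [564.4 -45.9  88.8] [180.    0.  -45.8] [-0.33  0.73  0.59  1.87 -0.59  0.73 -0.21] [ 0.5  0.9 -0.1] -0.09423182667363487
delta tool [-0.2  0.   0.8]
[-0.00314383 -0.05784589  0.08726049]
```

View pics/w6c.png

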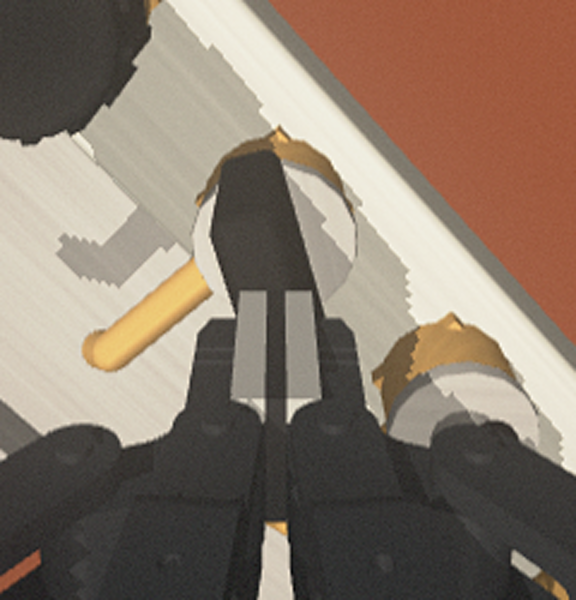

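View pics/s6.png

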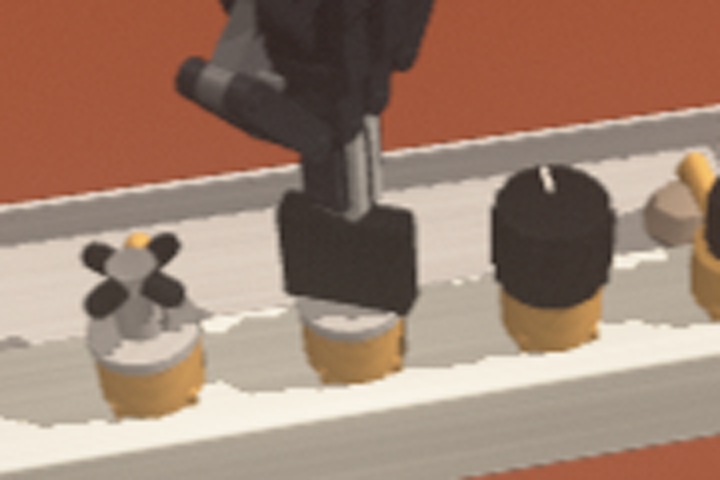

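The fingers shut fully above the bar and the bar never moved, so the tips are well short of the stated TCP. I measure where the tips actually are.

Run:
```python
from cell import *
from h import *
from scipy.spatial.transform import Rotation as Ro
s=read_state();R=Ro.from_euler('xyz',s['tool_rot']).as_matrix();e=s['eef_pos']
for n in("scene","top","wrist"):
    c=calibration(n);p,d=get_image(n);X=cloud(c,d);Y=(X-e)@R
    m=(d>0)&(abs(Y[...,0])<40)&(abs(Y[...,1])<40)&(X[...,2]>115)&(X[...,2]<230)
    # finger points: any above wing top
    m&=(X[...,2]>126)
    if m.any():
        q=Y[m];print(n,m.sum(),'tool z max',q[:,2].max(), 'pct',np.percentile(q[:,2],[90,99]))
        lo=q[q[:,2]>q[:,2].max()-8];print(lo.min(0).round(1),lo.max(0).round(1))
        vu=np.argwhere(m);print(vu[np.argsort(-q[:,2])[:5]])
c=calibration("scene");p,d=get_image("scene");X=cloud(c,d)
for v in range(190,212,1):
    print(v,[(int(X[v,u,0]),int(X[v,u,1]),int(X[v,u,2])) for u in(258,262,266,270,274)])
def pr(P):
    q=c['K']@(c['R']@P+c['t']);return (q[:2]/q[2]).round(1),q[2].round(0)
for z in(0,-19,-32,-45): print(z,pr(e+R@[0,0,z]))
```

```text
scene 1798 tool z max -37.24336509761562 pct [-55.91071878 -40.93764278]
[ -7.7 -12.5 -45.2] [ 13.4   5.1 -37.2]
[[202 271]
 [203 267]
 [203 268]
 [202 272]
 [203 269]]
wrist 28868 tool z max -38.065020426215476 pct [-72.76295376 -44.96137317]
[-11.8 -11.3 -46.1] [ 14.   -5.6 -38.1]
[[251 321]
 [251 307]
 [251 316]
 [251 326]
 [251 304]]
190 [(572, -56, 150), (578, -52, 154), (575, -46, 150), (576, -41, 150), (569, -34, 142)]
191 [(572, -56, 148), (578, -52, 152), (576, -46, 149), (575, -41, 147), (570, -34, 141)]
192 [(572, -56, 146), (576, -52, 149), (574, -46, 146), (577, -41, 147), (569, -34, 139)]
193 [(571, -56, 144), (576, -52, 147), (576, -46, 146), (577, -41, 145), (571, -35, 139)]
194 [(572, -57, 143), (577, -52, 146), (575, -46, 143), (577, -42, 144), (571, -35, 137)]
195 [(571, -57, 141), (576, -52, 144), (574, -46, 141), (576, -41, 141), (571, -35, 135)]
196 [(572, -57, 140), (576, -52, 142), (576, -47, 141), (576, -41, 139), (569, -35, 131)]
197 [(571, -57, 137), (576, -52, 140), (576, -47, 139), (576, -42, 137), (571, -35, 131)]
198 [(571, -57, 135), (576, -52, 138), (
[... 702 characters left out ...]
9, -52, 118), (569, -47, 117), (572, -42, 118), (576, -37, 120)]
207 [(563, -57, 112), (568, -52, 115), (571, -47, 116), (574, -42, 117), (575, -37, 117)]
208 [(566, -58, 113), (566, -52, 112), (570, -47, 113), (574, -42, 116), (577, -37, 117)]
209 [(565, -58, 110), (569, -53, 112), (570, -47, 112), (574, -42, 114), (576, -37, 114)]
210 [(563, -57, 106), (568, -53, 110), (572, -48, 111), (575, -43, 113), (575, -37, 112)]
211 [(565, -58, 107), (567, -53, 107), (571, -48, 109), (572, -42, 109), (577, -38, 112)]
0 (array([267.3, 218. ]), np.float64(639.0))
-19 (array([266.5, 208.2]), np.float64(627.0))
-32 (array([266. , 201.3]), np.float64(618.0))
-45 (array([265.4, 194.2]), np.float64(609.0))
```

Both cameras put the real tips at about z = 126 with the fingers shut, so the reported TCP lies about 37 mm beyond the real tips. The xy position is good. I back up, turn back to -30.8°, open, and check the finger envelope before going lower.

play_rows(targets=[{"slide": [0, 0, -10], "turn": [0, 0, -5], "hand": 20}, {"slide": [0, 0, 0], "turn": [0, 0, -5], "hand": 40}, {"slide": [0, 0, 0], "turn": [0, 0, -5], "hand": 40}, {"slide": [0, 0, 0], "turn": [0, 0, 0], "hand": 40}, {"slide": [0, 0, 0], "turn": [0, 0, 0], "hand": 40}])

```text
clock: 8.52
eef_pos: [564.3, -46.0, 98.8]
tool_rot: [3.142, 0.0, -0.54]
force: [0.5, 0.5, -1.1]
width: 40.1
```

```bash
python3 go.py "[564.2,-45.8,50]"
python3 - <<'E'
from cell import *
from h import *
from scipy.spatial.transform import Rotation as Ro
s=read_state();R=Ro.from_euler('xyz',s['tool_rot']).as_matrix();e=s['eef_pos']
Ys=[]
for n in("scene","wrist"):
    c=calibration(n);p,d=get_image(n);X=cloud(c,d);Y=(X-e)@R
    m=(d>0)&(abs(Y[...,0])<75)&(abs(Y[...,1])<60)&(X[...,2]>124)&(X[...,2]<280)
    Y=Y[m];print(n,Y[:,2].max())
    for z in range(-130,-40,8):
        q=Y[(Y[:,2]>=z)&(Y[:,2]<z+8)]
        if len(q)>5: print(z,len(q),np.percentile(q,2,axis=0).round(0)[:2],np.percentile(q,98,axis=0).round(0)[:2])
    if n=='wrist':
        mm=(X[...,2]>114)&(X[...,2]<124)&(np.hypot(X[...,0]-564,X[...,1]+45)<30);print(cv2.minAreaRect(X[mm][:,:2].astype(np.float32)))
        cv2.imwrite("pics/w7.png",p)
    else: cv2.imwrite("pics/s7.png",cv2.resize(p[80:270,150:390],None,fx=3,fy=3,interpolation=cv2.INTER_CUBIC))
E
```

```text
8.525 [564.3 -46.   98.8] [180.    0.  -30.9] [-0.3   0.7   0.53  1.86 -0.51  0.72 -0.02] [ 0.5  0.5 -1.1] 40.14165142260974
delta tool [-0.2 -0.1 48.8]
scene -34.606052088334316
-130 221 [-11. -20.] [67. 11.]
-122 231 [-53. -18.] [64. 10.]
-114 230 [-59. -18.] [61. 10.]
-106 225 [-52. -18.] [59. 10.]
-98 166 [-51. -13.] [56. 10.]
-90 193 [-49. -14.] [53. 10.]
-82 53 [-27. -15.] [35. -5.]
-74 77 [-27. -12.] [34.  8.]
-66 138 [-24. -12.] [34.  6.]
-58 124 [-22. -12.] [35.  5.]
-50 128 [-25. -12.] [34. 10.]
-42 60 [-23. -12.] [28.  7.]
wrist -36.385573503797474
-122 3454 [-57. -17.] [ 59. -10.]
-114 8065 [-57. -17.] [59. -6.]
-106 4037 [-55. -17.] [57. -6.]
-98 8549 [-52. -12.] [53. 10.]
-90 3593 [-50. -13.] [51.  7.]
-82 1597 [-39. -13.] [41. 10.]
-74 1173 [-31. -11.] [33. 11.]
-66 1070 [-32. -11.] [34. 10.]
-58 939 [-32. -11.] [34. 10.]
-50 728 [-31. -11.] [33. 10.]
-42 158 [-24. -10.] [27. 11.]
((564.0625, -47.02601623535156), (48.22598648071289, 13.86814022064209), 59.67958068847656)
```

View pics/s7.png

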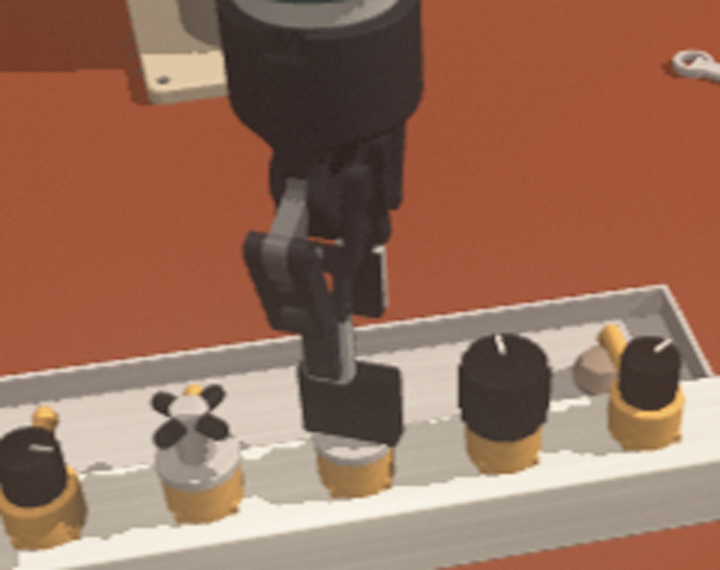

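View pics/w7.png

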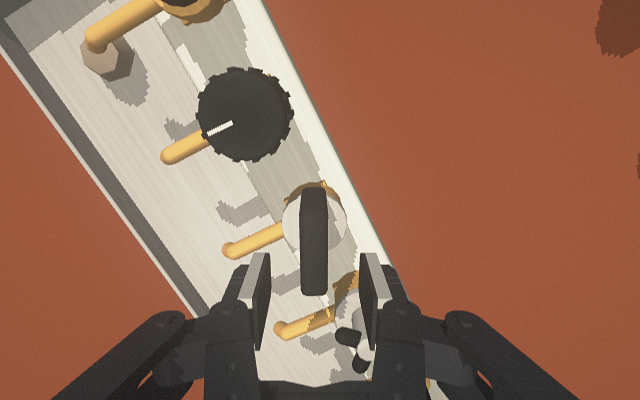

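Up to 40 mm above the tips the fingers are only ±34 mm wide. The wider linkages stay above z ≈ 140 with the tips near 90, which clears the 110 mm neighbours. I descend 46 mm.

play_rows(targets=[{"slide": [0, 0, 10], "turn": [0, 0, 0], "hand": 40}, {"slide": [0, 0, 12], "turn": [0, 0, 0], "hand": 40}, {"slide": [0, 0, 12], "turn": [0, 0, 0], "hand": 40}, {"slide": [0, 0, 12], "turn": [0, 0, 0], "hand": 40}, {"slide": [0, 0, 0], "turn": [0, 0, 0], "hand": 40}])

```text
clock: 9.25
eef_pos: [563.4, -45.8, 51.5]
tool_rot: [3.141, 0.002, -0.539]
force: [0.1, -0.7, -0.5]
width: 40.3
```

```bash
python3 go.py "[564.2,-45.8,53]"
python3 - <<'E'
from cell import *
import cv2
p,d=get_image("wrist");cv2.imwrite("pics/w8.png",p)
p,d=get_image("scene");cv2.imwrite("pics/s8.png",cv2.resize(p[80:270,150:390],None,fx=3,fy=3,interpolation=cv2.INTER_CUBIC))
E
```

```text
9.25 [563.4 -45.8  51.5] [ 1.799e+02  1.000e-01 -3.090e+01] [-0.26  0.76  0.47  1.89 -0.56  0.63  0.02] [ 0.1 -0.7 -0.5] 40.300207444478154
delta tool [ 0.7 -0.5 -1.5]
```

View pics/s8.png

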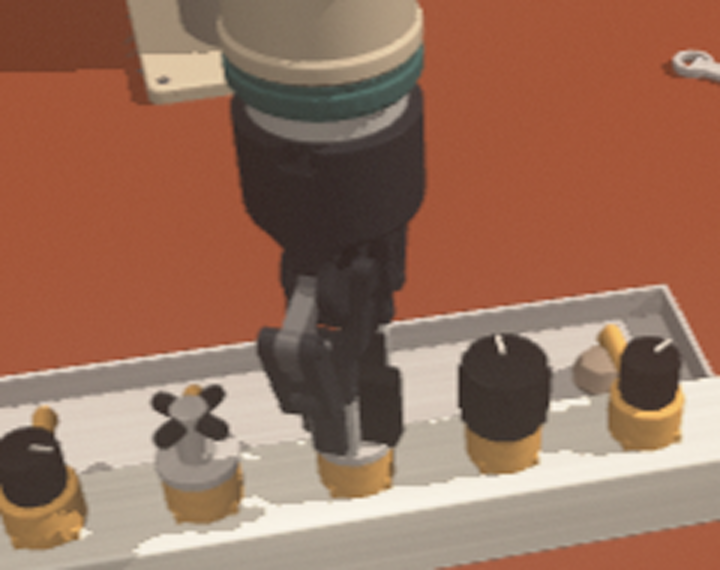

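View pics/w8.png

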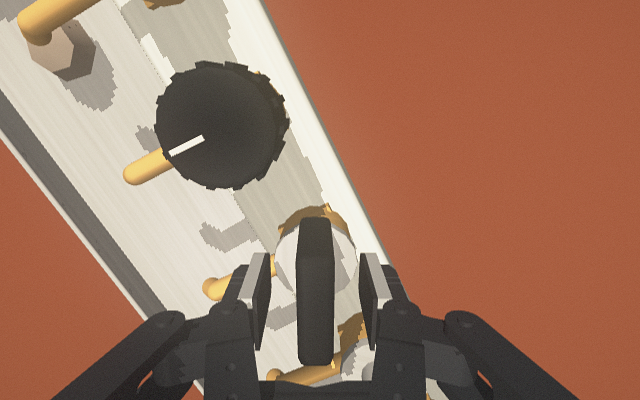

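The bar (u≈315) is now deep between the pads (265 and 368). I raise 3 mm for clearance over the hub and close.

play_rows(targets=[{"slide": [0, 0, -3], "turn": [0, 0, 0], "hand": 25}, {"slide": [0, 0, 0], "turn": [0, 0, 0], "hand": 15}, {"slide": [0, 0, 0], "turn": [0, 0, 0], "hand": 6}, {"slide": [0, 0, 0], "turn": [0, 0, 0], "hand": 6}, {"slide": [0, 0, 0], "turn": [0, 0, 0], "hand": 6}])

```text
clock: 9.98
eef_pos: [564.1, -45.6, 56.5]
tool_rot: [-3.141, 0.001, -0.538]
force: [-2.0, 1.4, 5.0]
width: 13.1
```

```bash
python3 go.py "[564.2,-45.8,53]"
python3 - <<'E'
from cell import *
import cv2
p,d=get_image("wrist");cv2.imwrite("pics/w9.png",p)
E
```

```text
9.975 [564.1 -45.6  56.5] [-180.     0.   -30.8] [-0.27  0.76  0.48  1.88 -0.56  0.64  0.02] [-2.   1.4  5. ] 13.130930089594864
delta tool [0.2 0.2 3.5]
```

View pics/w9.png

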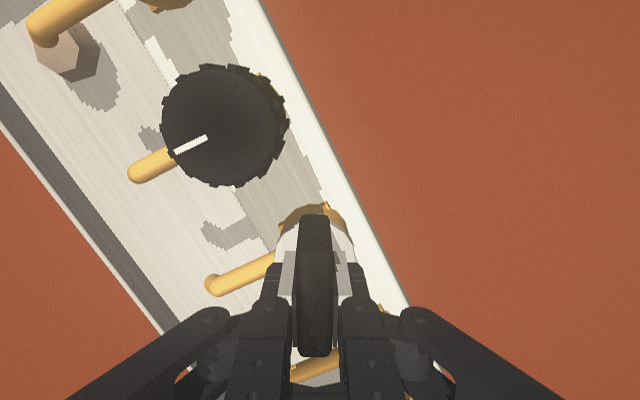

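It stopped at 13.1 mm on the bar, so the grip is real this time. Now I turn clockwise by 63°.

play_rows(targets=[{"slide": [0, 0, 0], "turn": [0, 0, 5], "hand": 6}, {"slide": [0, 0, 0], "turn": [0, 0, 5], "hand": 6}, {"slide": [0, 0, 0], "turn": [0, 0, 5], "hand": 6}, {"slide": [0, 0, 0], "turn": [0, 0, 5], "hand": 6}])

```text
clock: 10.52
eef_pos: [564.4, -45.7, 56.6]
tool_rot: [-3.141, 0.0, -0.89]
force: [-2.5, 0.2, 4.5]
width: 13.0
```

```bash
python3 go.py "[564.2,-45.8,53]"
python3 - <<'E'
from cell import *
import cv2
p,d=get_image("wrist");cv2.imwrite("pics/w10.png",p)
E
```

```text
10.525 [564.4 -45.7  56.6] [-180.    0.  -51.] [-0.32  0.78  0.57  1.89 -0.66  0.67 -0.24] [-2.5  0.2  4.5] 12.973415999155433
delta tool [-0.1  0.2  3.6]
```

View pics/w10.png

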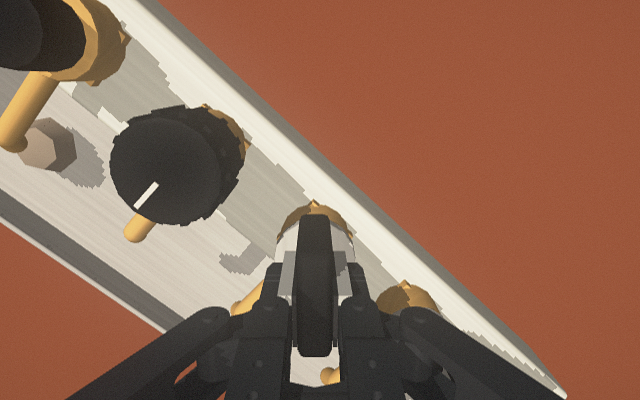

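The bar follows the jaws. I continue.

play_rows(targets=[{"slide": [0, 0, 0], "turn": [0, 0, 5], "hand": 6}, {"slide": [0, 0, 0], "turn": [0, 0, 5], "hand": 6}, {"slide": [0, 0, 0], "turn": [0, 0, 5], "hand": 6}, {"slide": [0, 0, 0], "turn": [0, 0, 5], "hand": 6}, {"slide": [0, 0, 0], "turn": [0, 0, 0], "hand": 6}])

```text
clock: 11.2
eef_pos: [564.5, -46.0, 56.6]
tool_rot: [-3.141, -0.0, -1.237]
force: [-0.5, 0.2, 4.5]
width: 13.3
```

play_rows(targets=[{"slide": [0, 0, 0], "turn": [0, 0, 5], "hand": 6}, {"slide": [0, 0, 0], "turn": [0, 0, 5], "hand": 6}, {"slide": [0, 0, 0], "turn": [0, 0, 5], "hand": 6}, {"slide": [0, 0, 0], "turn": [0, 0, 5], "hand": 6}, {"slide": [0, 0, 0], "turn": [0, 0, 3.2], "hand": 6}])

```text
clock: 11.82
eef_pos: [564.5, -46.4, 56.6]
tool_rot: [-3.141, -0.0, -1.643]
force: [-1.5, -1.3, 4.3]
width: 13.1
```

play_rows(targets=[{"slide": [0, 0, 0], "turn": [0, 0, 0], "hand": 6}])

```text
clock: 11.95
eef_pos: [564.5, -46.5, 56.5]
tool_rot: [-3.141, -0.001, -1.642]
force: [-1.4, 0.1, 5.4]
width: 12.7
```

```bash
python3 go.py "[564.2,-45.8,53]"
python3 - <<'E'
from cell import *
import cv2
p,d=get_image("wrist");cv2.imwrite("pics/w11.png",p)
E
```

```text
11.95 [564.5 -46.5  56.5] [-180.    -0.   -94.1] [-0.43  0.85  0.77  1.89 -0.85  0.77 -0.81] [-1.4  0.1  5.4] 12.683276639824603
delta tool [-0.6  0.4  3.5]
```

View pics/w11.png

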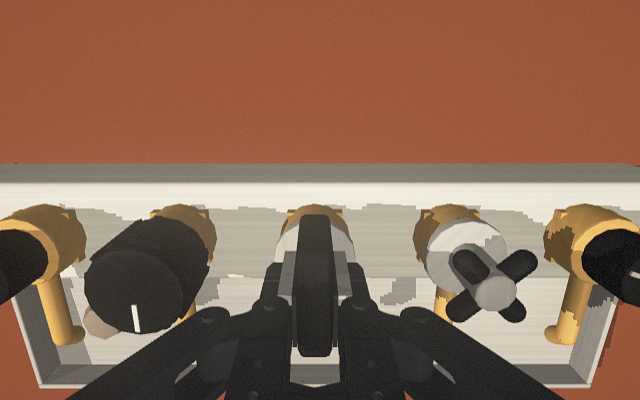

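The bar is square to the manifold edge. I open only to 26 mm, to stay clear of the neighbours, and lift straight up.

play_rows(targets=[{"slide": [0, 0, 0], "turn": [0, 0, 0], "hand": 26}, {"slide": [0, 0, 0], "turn": [0, 0, 0], "hand": 26}, {"slide": [0, 0, 0], "turn": [0, 0, 0], "hand": 26}])

```text
clock: 12.38
eef_pos: [564.4, -45.8, 55.7]
tool_rot: [-3.142, 0.0, -1.641]
force: [-0.3, 0.2, -0.2]
width: 25.6
```

play_rows(targets=[{"slide": [0, 0, -15], "turn": [0, 0, 0], "hand": 26}, {"slide": [0, 0, -25], "turn": [0, 0, 0], "hand": 26}, {"slide": [0, 0, -40], "turn": [0, 0, 0], "hand": 26}, {"slide": [0, 0, -40], "turn": [0, 0, 0], "hand": 26}, {"slide": [0, 0, -30], "turn": [0, 0, 0], "hand": 26}])

```text
clock: 13.0
eef_pos: [564.8, -46.5, 208.6]
tool_rot: [-3.139, -0.0, -1.642]
force: [0.4, 0.2, -0.1]
width: 25.8
```

play_rows(targets=[{"slide": [0, 30, -30], "turn": [0, 0, 0], "hand": 26}, {"slide": [0, 40, 0], "turn": [0, 0, 0], "hand": 26}, {"slide": [0, 40, 0], "turn": [0, 0, 0], "hand": 26}, {"slide": [0, 0, 0], "turn": [0, 0, 0], "hand": 26}, {"slide": [0, 0, 0], "turn": [0, 0, 0], "hand": 26}])

```text
clock: 13.62
eef_pos: [455.6, -38.1, 236.6]
tool_rot: [-3.14, 0.0, -1.641]
force: [0.1, 0.0, 0.9]
width: 25.8
```

```bash
python3 go.py "[564.2,-45.8,53]"
python3 - <<'E'
from cell import *
from h import *
for n in("wrist","scene","top"):
  c=calibration(n);p,d=get_image(n);cv2.imwrite(f"pics/{n}12.png",p)
  X=cloud(c,d);m=(X[...,2]>114)&(X[...,2]<126)&(d>0)&(np.hypot(X[...,0]-564,X[...,1]+45)<32)
  if m.sum()>20: print(n,m.sum(),cv2.minAreaRect(X[m][:,:2].astype(np.float32)))
E
```

```text
13.625 [455.6 -38.1 236.6] [-179.9    0.   -94. ] [-0.71  0.49  1.08  2.   -0.53  0.97 -1.01] [0.1 0.  0.9] 25.774785658689847
delta tool [ 1.000e-01 -1.085e+02  1.838e+02]
wrist 1201 ((563.9988403320312, -47.52229309082031), (13.565017700195312, 47.77486038208008), 86.69709014892578)
scene 259 ((565.482177734375, -45.87971878051758), (13.965387344360352, 47.60755157470703), 85.73368835449219)
```

View pics/wrist12.png

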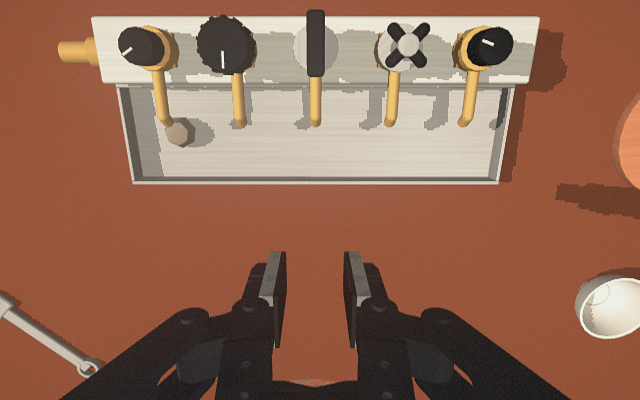

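View pics/scene12.png

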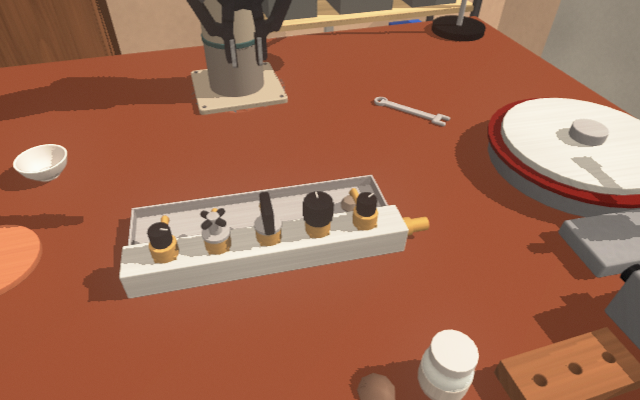

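The wing at (316,43) now lies in line with its spout at (316,100) in the wrist view. The bar measures -3.3° (wrist) and -4.3° (scene), against -4.1° for the manifold's x axis. The arm is clear, so I hand in.

```bash
python3 -c "
from cell import *
print(finish_job())"
```

```text
the job is handed in; nothing more can be done
None
```

The wing valve, the middle one of the five, is turned about 63° clockwise to fully open, released, and the job is handed in at about 14 s of the 38 s allowed.

- **Final angle:** after letting go, the bar measured -3.3° (wrist view) and -4.3° (scene view) against -4.1° for the manifold's x axis. That is within about 1°, where 11° is allowed. The top view gave no usable reading at the end.
- **Neighbours and manifold:** the final pictures show the round valve, cross valve and end caps unmoved. Force readings stayed near zero, apart from about 5 N while gripping the wing. The arm ended well clear with nothing touching.
- **First grip missed:** the real fingertips are about 37 mm short of the reported TCP. The first time, the fingers closed above the bar and a 15° turn did nothing to it. I saw this in the wrist picture, measured the tips in two cameras, went back and gripped lower. The fingers then stopped at 13 mm on the 14 mm bar.

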